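# Tip the orange out of its pail into the tray

### The arm

A 7-joint arm with a two-finger parallel gripper is mounted at the origin on a cart in front of the work surface, level with it; the furniture and walls round the work are solid. World frame = base frame: x ahead of the robot, y to its left, z up, the work surface at z = 0. Lengths are in m, angles in rad, forces in N, time in s.
With the tool pointing down it reaches from about 0.4 to 0.85 m from the base axis. Payload 6.9 kg.
Tool frame: the origin (TCP) lies midway between the tips of the shut fingers; the grasp point (between the pads) lies behind it (ctrl.pinch_z is the z of the grasp point in the tool frame, in m); z points along the fingers, y is the direction in which the jaws open and shut (so a half turn about z gives the same grasp; the last joint's range is limited). The gripper opens to 85 mm and grips with 20 to 120 N. Pads are 22 mm wide; open, the fingers measure 114 mm over their backs; the gripper's body (76 mm by 85 mm) begins 54 mm behind the grasp point. The pads swing forward as they close: fully open they stand 13 mm farther back than shut.
Start: joints at [1.333, 0.507, -0.238, 1.5, 0.126, 1.149, -0.155], TCP at [0.211, -0.588, 0.231] pointing down, gripper open.
Joint ranges: [-3.08, 3.08], [-0.24, 2.05], [-1.43, 1.35], [0, 2.5], [-1.52, 4.66], [0.17, 1.96], [-2.89, 2.89]. Speed limits (rad/s): [2.39, 2.39, 3.14, 3.14, 3.14, 3.14, 3.14].

### API

Orientations are given as a unit quaternion [w, x, y, z].
In Python, from station import ctrl, get_state, vision, ticket, models gives the robot as it stands. Calls block until the motion is done:
- ctrl.movep(position, orientation): joint-space move of the TCP to a pose.
- ctrl.movel(position, frame=None, max_speed=0.15): straight line of the TCP; frame=None keeps the orientation; max_speed is the mean speed in m/s.
- ctrl.set_joints(angles): joint-space move.
- ctrl.ungrasp() and ctrl.close_gripper(force=None): open the fingers fully, or close them until they stop; force is the grip in N (None keeps the last).
- ctrl.pause(seconds).
- ctrl.ik(position, orientation): joint angles nearest the present ones, or None.
- get_state(): the state.
- vision.grab_frame(name): name is "scene" or "top"; returns (picture, depth): 384x512x3 uint8, blue, green, red; 384x512 float32, m along the optical axis (not along the pixel's ray), 0 where there is no reading.
- vision.camera_info(name): a dict with "mtx" (3x3 intrinsics, pixels), "R" (3x3) and "t" (3): a world point X has camera coordinates R X + t. Camera axes: x right, y down, z forward; pixel columns grow to the right and rows downward; lengths in m; the calibration is good to about 2 mm. A picture is of the moment at which its call begins. camera_info takes no time and is no camera call.
A pose or a line that the arm cannot do raises ctrl.Unreachable and nothing moves.
- ticket.close_job(): hands the job in, once; it reports no verdict.
Trained networks look in the newest picture that a camera, given by its name, has taken for a name from the list of things; names that differ only in an ending like _2 or _b are one class to them, and where a whole thing is asked for, a point or a joint stands for the part that bears it (a point fixed in the world has none). Each returns a list of dicts, best first, with "p" (0 to 1); they miss things now and then, are a little off and sometimes report something else, mostly with a low value. They report only what shows in the picture. A call takes as long as a camera call. They do not tell look-alikes from the thing itself.
- models.recognise(camera, target): "point" ([column, row] in pixels, amid what is visible of it).
- models.masks_of(camera, target): "mask" (384x512 bool, what is visible of it) and "point" ([column, row] in pixels, amid what is visible of it).
The state is a dict: "time": time; "qpos": joint angles; "qd": joint speeds; "tau": joint torques, N m; "tcp_pos": TCP position; "eef_rot": TCP orientation; "contact_force": force on the tool from outside, world axes, zero at the start; "wrist_torque": the same for the moment, N m; "width": finger opening in m.
Only numpy, scipy, OpenCV 4.12 (cv2) and the standard library are available. Lean on these libraries where they do the work, as an engineer would, in place of code of your own. Each camera call takes 0.05 s, during which the arm holds its last target.

### The job

Of the two small steel pails beside the wooden tray, take the one with the orange in it by its bail handle, tip it over the edge of the tray so that the orange rolls out into the tray, then stand the empty pail upright on the worktop beside the tray. Leave the pail with the lemon standing as it is.

Things in the scene. Friction and masses are not known exactly. Their poses are not given: they have to be found in the camera images.
- orange_pail: the round steel pail that holds the orange; identical to the other pail, on either side of the tray. Height 125 mm, outer diameter 100 mm at the bottom and 128 mm at the rim, wall 3 mm, 0.25 to 0.5 kg. Origin: centre of its underside; z: its axis, up when it stands. The bail turns about its x axis, in two ears 112 mm above the underside
- orange_pail_grip (a point): centre of the wooden grip at the top of that pail's bail: a round bar 14 mm thick and 64 mm long along its own x axis, 85 mm from the bail's hinge axis. z points from the hinge to the grip. The bail stands nearly upright and stays by light friction; it swings freely 126 degrees either way from upright, outside the rim, so that the lifted pail hangs upright below it
- lemon_pail: the other, identical steel pail, holding a lemon; it must be left alone. Axes as for the first
- tray: fixed rectangular wooden tray between the pails, 220 mm along its x, 260 mm along its y, lip 50 mm high and 8 mm thick on all four sides, floor 8 mm thick. Origin: centre of its underside. The pails stand at its +y and -y sides, 1 to 3 cm from the lip; each bail's axis is within 9 degrees of parallel to the lip next to it
- orange_center (a point): centre of the orange, a loose ball of about 65 mm that lies in its pail at the start. It is slightly flattened (59 mm high) and may not roll out of a pail that is merely on its side: turn the pail well past level, its axis about 20 degrees mouth-down, its wall leaning on the lip and the rim near the tray's floor
Not all that is in view belongs to the job. Leave any red look-alike of the part that bears orange_center alone.

How it is judged:
By the outcome, as a careful person would: the job done as asked, in the order asked, and still so for the second after the job is handed in, with the robot touching nothing.
It also fails if it takes over 48 s, if anything falls off the work surface, if the arm or the gripper's body presses on something with over 40 N, if the wrist force passes 120 N, or if a joint passes its speed limit or range.

## Working session

There is one attempt and no reset: what is moved stays moved. The work goes in short steps, each a Python script; the robot and the scene stay as the last script left them, time stands still between calls to the robot, and variables do not carry over. Pictures are saved under pics/ and viewed, and the job is handed in when it is done.

```bash
ls; mkdir -p pics; python3 - <<'E'
from station import ctrl,get_state,vision,models
import cv2,numpy as np
for n in("scene","top"):
    p,d=vision.grab_frame(n);cv2.imwrite(f"pics/{n}0.png",p);np.save(f"{n}_d0.npy",d)
    i=vision.camera_info(n);print(n,i)
    for t in("orange_pail","orange_pail_grip","lemon_pail","tray","orange_center"):
        print(t,[(np.round(r["point"]),round(r["p"],2)) for r in models.recognise(n,t)])
s=get_state();print(s);print(ctrl.pinch_z)
E
```

```text
pics
scene {'mtx': array([[413.30806227,   0.        , 259.33947292],
       [  0.        , 413.30806227, 184.2271513 ],
       [  0.        ,   0.        ,   1.        ]]), 'R': array([[-0.98562932, -0.16842142, -0.01300248],
       [-0.10956975,  0.6960046 , -0.70962811],
       [ 0.12856636, -0.6980056 , -0.70445644]]), 't': array([0.4879438 , 0.03755228, 1.27905097])}
orange_pail [(array([264., 232.]), 0.85)]
orange_pail_grip [(array([258., 203.]), 0.83)]
lemon_pail [(array([282., 133.]), 0.73)]
tray [(array([273., 188.]), 0.77)]
orange_center [(array([238., 329.]), 0.97), (array([255., 290.]), 0.76), (array([261., 237.]), 0.61)]
top {'mtx': array([[481.25669268,   0.        , 254.2624053 ],
       [  0.        , 481.25669268, 194.16791889],
       [  0.        ,   0.        ,   1.        ]]), 'R': array([[ 0.029731  , -0.99954014, -0.00596477],
       [-0.98937126, -0.02857771, -0.1425757 ],
       [ 0.14233967,  0.01014029, -0.98976593]]), 't': array([0.16367854, 0.47817755, 1.36197976])}
orange_pail [(array([216., 197.]), 0.66)]
orange_pail_grip []
lemon_pail [(array([371., 20
[... 170 characters left out ...]
: array([ 1.33251475,  0.50747012, -0.23760738,  1.50021598,  0.1256667 ,
        1.14886801, -0.15478827]), 'qd': array([ 6.85597421e-04, -1.24945448e-04, -4.21268686e-04,  4.91724815e-04,
        4.37598843e-04, -6.01825689e-05, -2.82266551e-04]), 'tau': array([ 3.54208805e-04, -6.20018148e+01, -2.18400858e+00, -2.49859607e+01,
        1.37337850e-02,  2.27445256e-03,  2.64265555e-05]), 'tcp_pos': array([ 0.21064465, -0.58842371,  0.23128826]), 'eef_rot': array([2.11583880e-06, 9.85264602e-01, 1.71037023e-01, 2.24220458e-05]), 'contact_force': array([-0.3038987 ,  0.71331169,  0.13800764]), 'wrist_torque': array([-0.02808495, -0.05785585,  0.02240213]), 'width': 0.0852729958245675}
-0.0187
```

View pics/scene0.png

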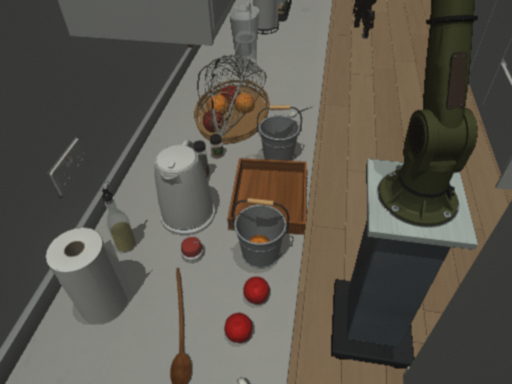

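View pics/top0.png

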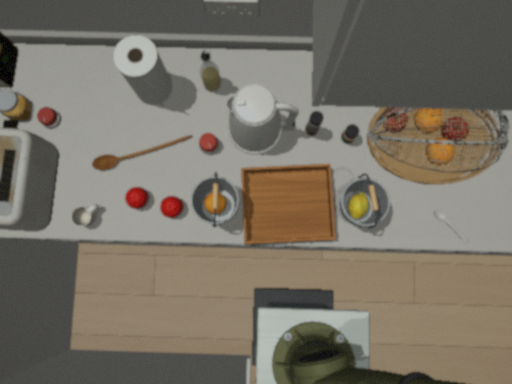

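```bash
python3 - <<'E'
import cv2,numpy as np
a=cv2.imread("pics/scene0.png")[90:350,180:350];b=cv2.imread("pics/top0.png")[130:280,120:430]
cv2.imwrite("pics/cropA.png",cv2.resize(a,None,fx=2.3,fy=2.3,interpolation=2));cv2.imwrite("pics/cropB.png",cv2.resize(b,None,fx=2.5,fy=2.5,interpolation=2))
E
```

```text
(no output)
```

View pics/cropA.png

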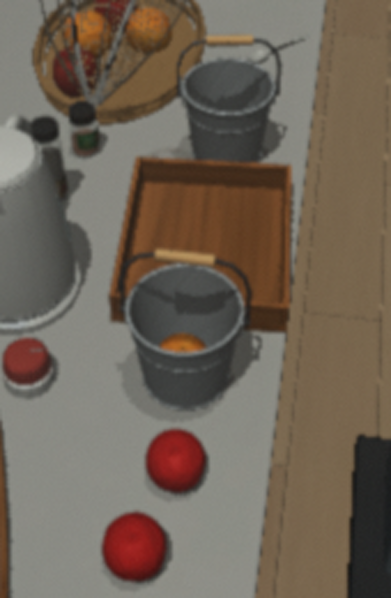

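View pics/cropB.png

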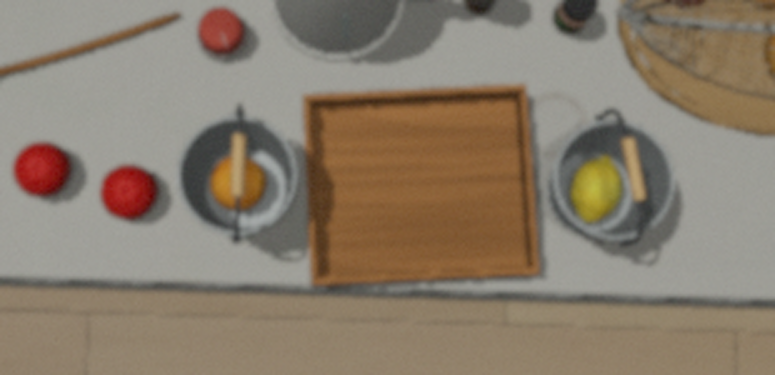

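The orange pail is at top (216,200), with an orange fruit visible inside and the tray on its right. The lemon pail is at top (371,204), holding yellow fruit. The balls at top (171,206) and (137,198) are plain red and stand outside any pail, so they are look-alikes. The enlarged crops confirm that the pail at top (216,200) / scene (262,235) is the one to take. Next I'll measure its position.

```bash
cat > h.py <<'E'
from station import ctrl,get_state,vision,ticket,models
import cv2,numpy as np
from scipy.spatial.transform import Rotation as Ro
def cloud(n,d):
    i=vision.camera_info(n);K=i["mtx"]
    v,u=np.mgrid[:384,:512];c=np.stack([(u-K[0,2])/K[0,0]*d,(v-K[1,2])/K[1,1]*d,d],-1)
    P=(c-i["t"])@i["R"]; P[d<=0]=np.nan; return P
def circ(p):
    A=np.c_[2*p,np.ones(len(p))];s=np.linalg.lstsq(A,(p**2).sum(1),rcond=None)[0]
    return s[:2],np.sqrt(s[2]+s[0]**2+s[1]**2)
E
python3 - <<'E'
from h import *
for n in("scene","top"):
    p=cv2.imread(f"pics/{n}0.png");P=cloud(n,np.load(f"{n}_d0.npy"))
    hsv=cv2.cvtColor(p,cv2.COLOR_BGR2HSV)
    x,y,z=P[...,0],P[...,1],P[...,2]
    c=P[200,216] if n=="top" else P[250,262]
    print(n,"ref",c)
    near=(np.hypot(x-c[0],y-c[1])<.12)
    for lo,hi in((.15,.17),(.17,.185),(.185,.21)):
        m=near&(z>lo)&(z<hi);print(lo,m.sum(),P[m].mean(0) if m.any() else '', P[m].min(0) if m.any() else '',P[m].max(0) if m.any() else '')
    m=near&(z>.18)&(z<.22);q=P[m][:,:2]
    if len(q)>5:
        u,s,vt=np.linalg.svd(q-q.mean(0));print("bar dir",vt[0],s, np.ptp(q@vt[0]))
    m=near&(z>.117)&(z<.13);print("rim",m.sum(),circ(P[m][:,:2]),P[m].min(0),P[m].max(0))
    # tray by lip pts
    try:
        models_m=models.masks_of(n,"tray")[0]["mask"]
        m=models_m&(z>.04)&(z<.06);q=P[m][:,:2].astype(np.float32)
        print("tray",cv2.minAreaRect(q),m.sum(),P[m].min(0),P[m].max(0))
        m=models_m&(z<.02);print("floor",P[m].mean(0))
    except Exception as e:print(e)
    m=(hsv[...,0]<5)&(hsv[...,1]>150)&(z>.0)&(z<.1)&(np.hypot(x-c[0],y-c[1])<.3)
    k,l=cv2.connectedComponents(m.astype(np.uint8))
    for j in range(1,k):
        if (l==j).sum()>30:print("red",P[l==j].min(0),P[l==j].max(0))
E
```

```text
scene ref [0.42817131 0.34487423 0.09484931]
0.15 24 [0.43688809 0.28339053 0.15972169] [0.37049557 0.2790618  0.15016962] [0.51436787 0.28676395 0.1694603 ]
0.17 22 [0.43743886 0.28130276 0.17757698] [0.37620854 0.27775836 0.17042705] [0.51067703 0.2869256  0.18492509]
0.185 196 [0.44239879 0.28089127 0.19858109] [0.38415309 0.27398106 0.18567704] [0.50428927 0.28865921 0.206497  ]
bar dir [-0.99986667 -0.01632919] [0.42457352 0.04247286] 0.12624371031917053
rim 339 (array([0.44262651, 0.28795796]), np.float64(0.0628282641236951)) [0.37140905 0.2252557  0.11707156] [0.51288862 0.35272381 0.12965789]
tray ((0.44932037591934204, 0.0841783806681633), (0.2197287678718567, 0.26430046558380127), 4.197243690490723) 622 [ 0.33107099 -0.05379283  0.04000719] [0.56674017 0.22171165 0.05541075]
floor [0.4444508  0.05044368 0.00807347]
red [0.60282509 0.29996647 0.04204525] [0.64701167 0.34727644 0.05278695]
red [0.40088104 0.39510003 0.02357954] [0.45956067 0.45384086 0.06146647]
red [0.4239401  0.49703969 0.02288925] [0.48290031 0.55578382 0.06326513]
top ref [0.43157758 0.27310376 0.19987052
[... 316 characters left out ...]
75 0.28276525 0.20852776]
bar dir [-0.99991663 -0.0129125 ] [0.39695809 0.0464803 ] 0.12551263963345782
rim 311 (array([0.44111632, 0.28356928]), np.float64(0.06275268732483942)) [0.3684621  0.21977558 0.11726441] [0.50862569 0.34856628 0.12994879]
tray ((0.44856059551239014, 0.08125622570514679), (0.22079648077487946, 0.2594735324382782), 4.387392997741699) 950 [ 0.33061423 -0.05535093  0.04005504] [0.56598995 0.21822003 0.05881155]
floor [0.44947704 0.08024994 0.0076612 ]
red [0.59873426 0.29394672 0.03977541] [0.64321363 0.33809789 0.05581068]
red [0.42400447 0.48917641 0.03683162] [0.47967009 0.54692974 0.06221825]
red [0.40132369 0.38652045 0.03909259] [0.45650026 0.44429094 0.06319749]
```

```bash
cat >> h.py <<'E'
YAW=np.deg2rad(4.3);T=np.array([np.cos(YAW),np.sin(YAW),0]);N=np.array([-np.sin(YAW),np.cos(YAW),0]);Z=np.array([0,0,1.])
TC=np.array([.449,.0827,0])
def quat(yaw,alpha=0,sgn=1):
    # alpha: tool lean so its back (top) leans toward -N
    n=np.array([-np.sin(yaw),np.cos(yaw),0]);t=np.array([np.cos(yaw),np.sin(yaw),0])
    a=-n*np.sin(alpha)+Z*np.cos(alpha)   # up-along tool
    z=-a; y=sgn*np.cross(a,t)*1.0; x=np.cross(y,z)
    q=Ro.from_matrix(np.c_[x,y,z]).as_quat();return np.r_[q[3],q[:3]], a
E
python3 - <<'E'
from h import *
for sg in(1,-1):
    for yaw,al,p in((.014,0,[.442,.278,.184]),(.014,0,[.5,-.1,.45]),(YAW,0,[.442,.278,.25]),(YAW,.2,[.445,.13,.15]),(YAW,.3,[.445,.13,.15])):
        q,a=quat(yaw,al,sg);r=ctrl.ik(p,q);print(sg,yaw,al,None if r is None else np.round(r,2))
E
```

```text
1 0.014 0 [ 0.14  0.64 -1.22  1.83  0.66  1.16  0.27]
1 0.014 0 [ 0.9   0.36 -1.16  1.34  0.33  1.65  1.37]
1 0.07504915783575616 0 [ 0.15  0.55 -1.22  1.73  0.54  1.25  0.44]
1 0.07504915783575616 0.2 [ 0.62  0.61 -1.25  2.05  0.54  0.85  0.75]
1 0.07504915783575616 0.3 [ 0.69  0.62 -1.25  2.06  0.45  0.78  0.88]
-1 0.014 0 [ 0.08  0.57 -1.09  1.83  0.57  1.09 -2.78]
-1 0.014 0 [ 0.59  0.25 -0.62  1.34  0.15  1.59 -1.57]
-1 0.07504915783575616 0 [ 0.19  0.59 -1.32  1.73  0.6   1.3  -2.76]
-1 0.07504915783575616 0.2 [ 0.3   0.41 -0.66  2.05  0.08  0.71 -1.88]
-1 0.07504915783575616 0.3 [ 0.34  0.41 -0.62  2.07 -0.09  0.69 -1.66]
```

```bash
python3 - <<'E'
from h import *
ctrl.movel([.211,-.588,.40],max_speed=.3)
q,a=quat(.014)
ctrl.movep([.47,-.1,.45],q)
ctrl.movep([.442,.278,.29],q)
s=get_state();print(s["time"],s["qpos"].round(2),s["tcp_pos"])
for n in("scene","top"):
    p,d=vision.grab_frame(n);cv2.imwrite(f"pics/{n}1.png",p)
a=cv2.imread("pics/scene1.png")[90:330,150:390]
cv2.imwrite("pics/c1.png",cv2.resize(a,None,fx=2.4,fy=2.4))
E
```

```text
4.9333 [ 0.21  0.57 -1.36  1.66  0.57  1.38  0.35] [0.44289274 0.27705477 0.29006847]
```

View pics/c1.png

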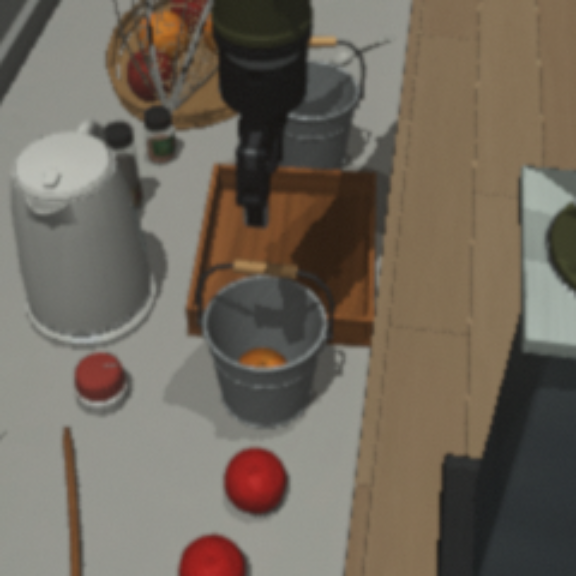

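The gripper is centred above the bar at crop (265,268), with the pail and orange undisturbed. I'll descend, grip and lift.

```bash
python3 - <<'E'
from h import *
ctrl.movel([.442,.278,.184],max_speed=.1)
print(get_state()["contact_force"])
ctrl.close_gripper(60)
s=get_state();print(s["width"],s["contact_force"],s["tcp_pos"])
ctrl.movel([.442,.278,.194],max_speed=.05)
q,_=quat(YAW)
ctrl.movel([.442,.283,.264],q,max_speed=.08)
ctrl.pause(.3)
s=get_state();print(s["time"],s["width"],s["contact_force"],s["tcp_pos"])
for n in("scene","top"):
    p,d=vision.grab_frame(n);cv2.imwrite(f"pics/{n}2.png",p);np.save(f"{n}_d2.npy",d)
    P=cloud(n,d);x,y,z=P[...,0],P[...,1],P[...,2]
    near=np.hypot(x-.442,y-.285)<.085
    m=near&(z>.185)&(z<.213);print(n,m.sum(),circ(P[m][:,:2]),P[m].min(0),P[m].max(0))
    print("rimz",np.nanpercentile(z[near&(z<.22)&(y>.3)],[90,95,99]),np.nanpercentile(z[near&(z<.22)&(y<.27)],[90,95,99]))
a=cv2.imread("pics/scene2.png")[90:330,150:390];b=cv2.imread("pics/top2.png")[130:280,150:350]
cv2.imwrite("pics/c2.png",cv2.resize(a,None,fx=2.4,fy=2.4));cv2.imwrite("pics/c2b.png",cv2.resize(b,None,fx=3,fy=3))
E
```

```text
[ 0.13039916  0.28579097 -0.25162623]
0.011725778030634586 [-0.95532495 -0.31388337  2.9710076 ] [0.44201847 0.27808032 0.18424548]
8.5833 0.011460060247298677 [ 0.73918232 -0.3544496  -5.62419896] [0.44193471 0.28290336 0.26372504]
scene 746 (array([0.44195128, 0.29237329]), np.float64(0.06218250146035428)) [0.37090564 0.22609447 0.18502701] [0.51395231 0.35709837 0.21193544]
rimz [0.19125063 0.20245788 0.20502704] [0.19821261 0.20370766 0.20639045]
top 186 (array([0.4373538 , 0.28819522]), np.float64(0.06059245175758421)) [0.36813751 0.22647724 0.18500926] [0.44421314 0.35300745 0.20904763]
rimz [0.20078841 0.20402712 0.20660546] [0.11536783 0.20445924 0.20789789]
```

View pics/c2.png

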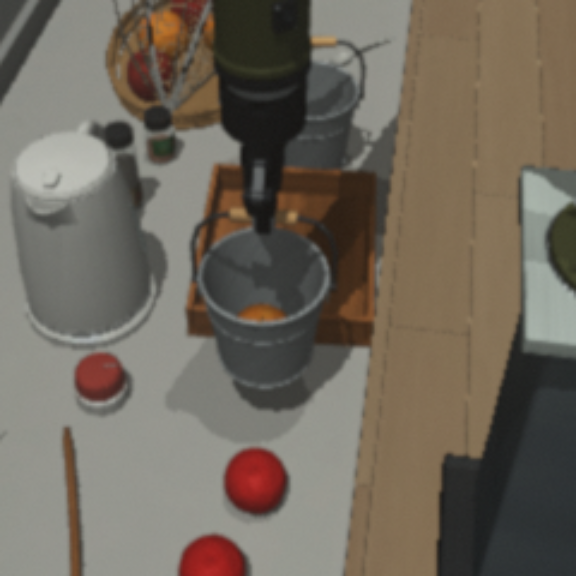

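View pics/c2b.png

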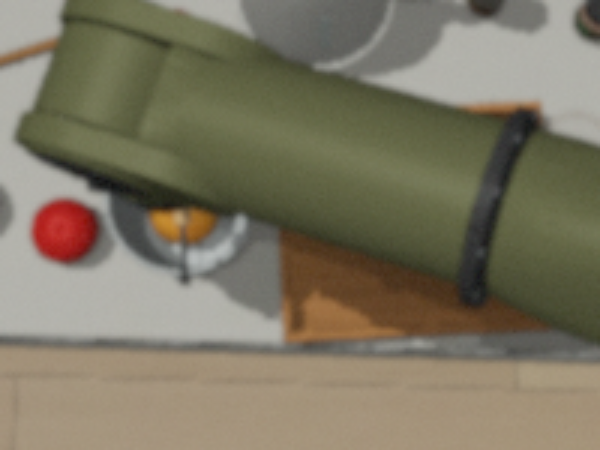

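```bash
cat >> h.py <<'E'
BETA=.082; DG=.0125
NL=N@TC+.130
T0=None
def hinge(th,lift=0,back=0):
    th=np.deg2rad(th); s,nl=(.037,NL) if th<np.deg2rad(83.6) else (.045,NL-.008)
    u,a=-(.050+.014*s/.125),.112-s
    U=u*np.cos(th)+a*np.sin(th);V=-u*np.sin(th)+a*np.cos(th)
    return nl-U+back,.05+V+lift
def tcp(th,alpha,lift=0,back=0,t=.4625):
    n,z=hinge(th,lift,back); H=T*t+N*n+Z*z
    q,_=quat(YAW,alpha)
    lean=alpha+BETA; g=H+.085*(-N*np.sin(lean)+Z*np.cos(lean))
    a=-N*np.sin(alpha)+Z*np.cos(alpha)
    return g-a*DG,q
E
python3 - <<'E'
from h import *
s=get_state();p=s["tcp_pos"];print("t",T@p,"n",N@p, NL)
W=[(0,0,0,.02)]+[(th,max(0,(th-50)/61*.19),0,0) for th in(0,15,30,45,60,72,83,92,102,112)]
for w in W:
    P,q=tcp(*w);r=ctrl.ik(P,q);print(w,P.round(3),None if r is None else r.round(2))
E
```

```text
t 0.46195995959091113 n 0.24903858100493756 0.17880176219750593
(0, 0, 0, 0.02) [0.443 0.28  0.197] [ 0.16  0.65 -1.28  1.81  0.67  1.21  0.31]
(0, 0, 0, 0) [0.444 0.26  0.197] [ 0.2   0.64 -1.3   1.83  0.67  1.2   0.34]
(15, 0, 0, 0) [0.446 0.239 0.209] [ 0.27  0.63 -1.32  1.84  0.65  1.21  0.38]
(30, 0, 0, 0) [0.448 0.215 0.214] [ 0.33  0.61 -1.34  1.85  0.64  1.21  0.43]
(45, 0, 0, 0) [0.449 0.191 0.214] [ 0.39  0.6  -1.35  1.87  0.63  1.2   0.47]
(60, 0.031147540983606555, 0, 0) [0.451 0.166 0.206] [ 0.47  0.6  -1.36  1.91  0.62  1.15  0.53]
(72, 0.06852459016393443, 0, 0) [0.453 0.147 0.196] [ 0.54  0.6  -1.36  1.94  0.61  1.1   0.59]
(83, 0.10278688524590165, 0, 0) [0.454 0.131 0.184] [ 0.6   0.62 -1.36  1.97  0.61  1.05  0.63]
(92, 0.13081967213114754, 0, 0) [0.455 0.12  0.173] [ 0.64  0.63 -1.36  1.99  0.61  1.01  0.66]
(102, 0.1619672131147541, 0, 0) [0.456 0.11  0.16 ] [ 0.67  0.65 -1.35  2.01  0.62  0.96  0.69]
(112, 0.19311475409836065, 0, 0) [0.456 0.102 0.145] [ 0.7   0.68 -1.33  2.04  0.63  0.92  0.72]
```

```bash
cat >> h.py <<'E'
def go(th,alpha=None,lift=0,back=0,v=.1):
    if alpha is None: alpha=max(0,(th-50)/61*.19)
    P,q=tcp(th,alpha,lift,back);ctrl.movel(P,q,max_speed=v)
    s=get_state();print(th,round(s["time"],2),"F",s["contact_force"].round(1),"w",round(s["width"],4))
    return np.linalg.norm(s["contact_force"])
def snap(k):
    for n in("scene","top"):
        p,d=vision.grab_frame(n);np.save(f"{n}_d{k}.npy",d);cv2.imwrite(f"pics/{n}{k}.png",p)
    a=cv2.imread(f"pics/scene{k}.png")[90:330,150:390]
    cv2.imwrite(f"pics/c{k}.png",cv2.resize(a,None,fx=2.4,fy=2.4))
E
python3 - <<'E'
from h import *
go(0,0,0,.02)
for th in(0,20,40,60):
    if go(th)>25:print("stop");break
snap(3)
E
```

```text
0 9.5 F [-0.5  0.2 -5.2] w 0.0118
0 9.85 F [-0.1  0.3 -6.2] w 0.0114
20 10.32 F [-0.2  1.5 -5.2] w 0.0116
40 10.8 F [-0.   2.2 -3. ] w 0.0114
60 11.29 F [ 0.5  2.2 -1.8] w 0.0119
```

View pics/c3.png

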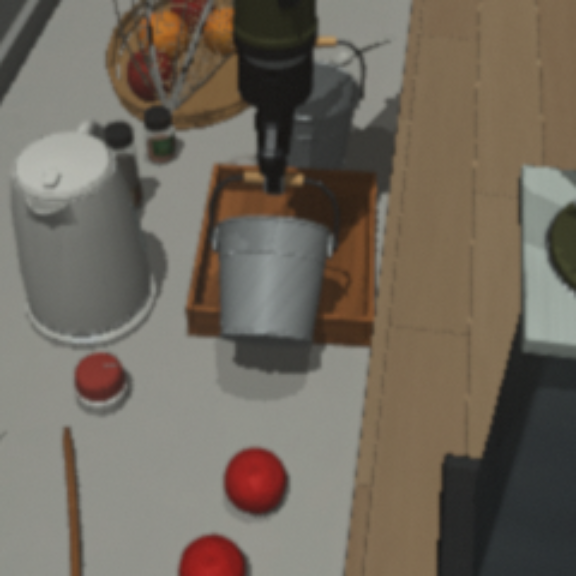

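The pail is tipping over the lip as modelled: its bottom is at crop (268,330) and its mouth is over the tray. I'll carry on to the full tip.

```bash
python3 - <<'E'
from h import *
for th in(72,83,92,102,111):
    if go(th,v=.07)>25:print("stop");break
ctrl.pause(.7)
snap(4);print(get_state()["contact_force"])
for n in("scene","top"):print([(np.round(r["point"]),round(r["p"],2)) for r in models.recognise(n,"orange_center")])
E
```

```text
72 11.86 F [-0.8  0.8 -0.3] w 0.0116
83 12.29 F [-0.1 -0.8 -0.2] w 0.0112
92 12.66 F [-0.1 -1.   0.2] w 0.0117
102 13.05 F [ 0.3 -1.5  0.8] w 0.0116
111 13.42 F [ 0.7 -2.  -1.6] w 0.0118
[-0.61165471 -2.76064549 -0.60824515]
[(array([255., 291.]), 0.92), (array([234., 332.]), 0.57), (array([248., 168.]), 0.54)]
[(array([170., 204.]), 0.62), (array([139., 201.]), 0.59)]
```

View pics/c4.png

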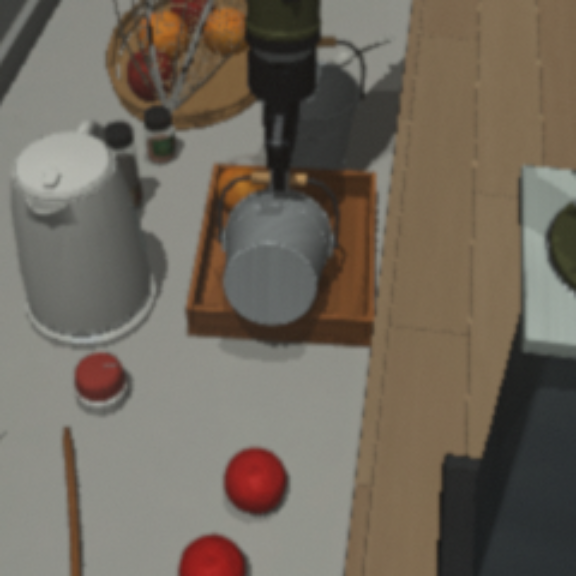

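View pics/top4.png

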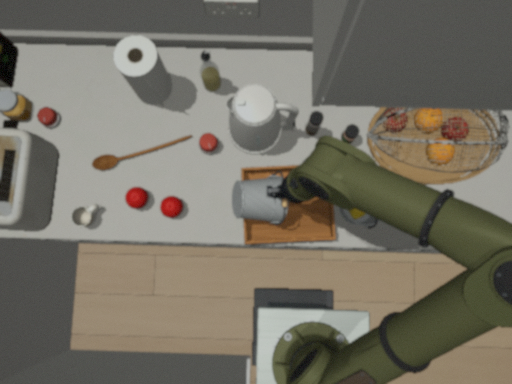

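The orange has rolled out and lies in the tray's far corner at crop (240,190). Next I'll reverse the tip and go to above the free spot.

```bash
python3 - <<'E'
from h import *
for th in(102,92,83,72,60,45,30,15,0):
    if go(th,v=.1)>25:print("stop");break
go(0,0,.01,.026)
ctrl.pause(.6)
snap(5)
s=get_state();print(s["contact_force"])
for n in("scene","top"):
    P=cloud(n,np.load(f"{n}_d5.npy"));x,y,z=P[...,0],P[...,1],P[...,2]
    m=(np.hypot(x-.443,y-.285)<.085)&(z>.125)&(z<.155)
    p=P[m];print(n,len(p),circ(p[:,:2]),p.min(0),p.max(0))
    hi=(z>.13)&(z<.16)&(np.hypot(x-.443,y-.285)<.08)
    A=np.c_[p[:,:2]-[.443,.285],np.ones(len(p))]
E
```

```text
102 14.62 F [ 0.4 -3.   0.3] w 0.0118
92 14.93 F [-0.1 -2.4  1.9] w 0.0115
83 15.23 F [ 0.1 -2.2  2.5] w 0.0118
72 15.58 F [ 0.8 -0.8  1.1] w 0.012
60 15.95 F [0.8 0.3 1.6] w 0.0114
45 16.37 F [-1.3  1.1  0.8] w 0.0118
30 16.76 F [-0.9  1.2 -2.6] w 0.0119
15 17.15 F [-0.   1.3 -4. ] w 0.0117
0 17.54 F [ 0.1  0.4 -4.2] w 0.0118
0 17.97 F [ 0.5 -0.3 -4.7] w 0.0117
[ 0.22809424 -0.18595307 -5.17428719]
scene 749 (array([0.44243551, 0.29520633]), np.float64(0.06199827498861893)) [0.37094437 0.22770346 0.12501002] [0.51443419 0.36054027 0.15322898]
top 178 (array([0.43753881, 0.29075746]), np.float64(0.060429538717417436)) [0.36936214 0.22906334 0.12528822] [0.44293751 0.35493171 0.15413165]
```

View pics/c5.png

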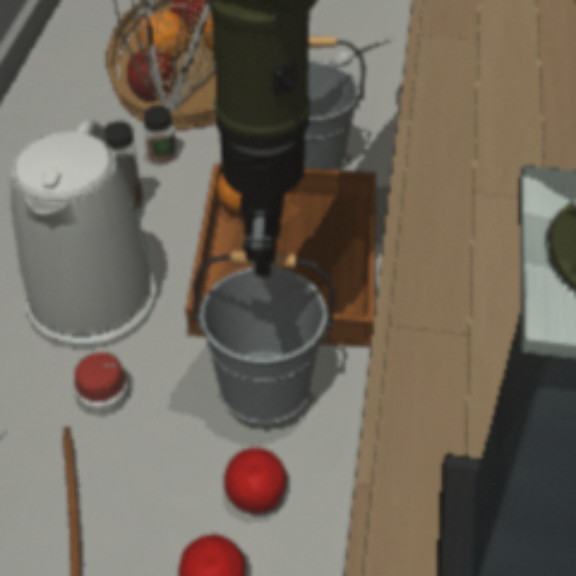

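The pail is empty and hanging level, about 23 mm above the worktop. I'll lower it until the wrist force shows contact.

```bash
python3 - <<'E'
from h import *
f0=get_state()["contact_force"][2]
for l in(0,-.008,-.011,-.0125,-.014,-.0155,-.017):
    go(0,0,l,.026,v=.03); ctrl.pause(.15)
    f=get_state()["contact_force"][2];print(l,f)
    if f>-1.5:break
snap(6)
ctrl.ungrasp();ctrl.pause(.3)
p=get_state()["tcp_pos"];print(p)
ctrl.movel([p[0],p[1],.34],max_speed=.12)
snap(7)
s=get_state();print(s["time"],s["width"],s["contact_force"])
E
```

```text
0 19.15 F [ 0.1 -0.2 -5.4] w 0.0117
0 -4.107747642200536
0 19.72 F [ 0.5 -0.2 -4.7] w 0.0118
-0.008 -4.809569707405457
0 20.12 F [-0.3 -0.7 -4.7] w 0.0119
-0.011 -4.879962743901279
0 20.52 F [-0.2 -1.  -4.2] w 0.0116
-0.0125 -3.5865119298427297
0 20.92 F [-2.1 -1.9  5.4] w 0.0122
-0.014 6.5354400793823
[0.44229375 0.28599136 0.18321792]
23.7333 0.0852143865318064 [ 0.58914592  0.04495121 -0.33850879]
```

View pics/c7.png

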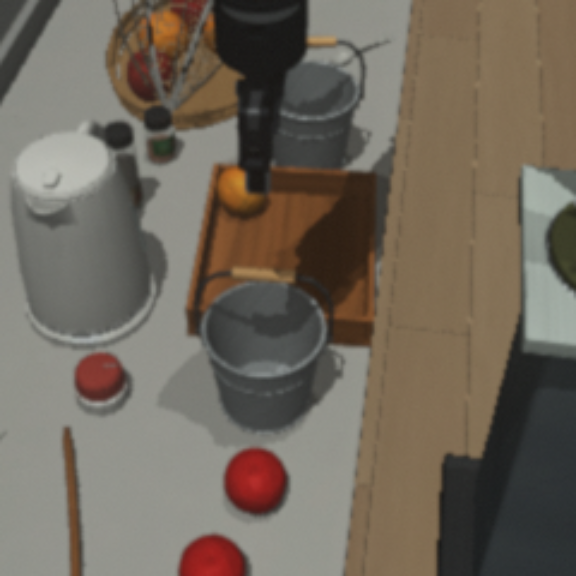

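```bash
python3 - <<'E'
from h import *
ctrl.pause(.5);snap(8)
P=cloud("scene",np.load("scene_d8.npy"));x,y,z=P[...,0],P[...,1],P[...,2]
c=np.array([.442,.292])
m=(np.hypot(x-c[0],y-c[1])<.08)&(z>.115)&(z<.135);print("rim",circ(P[m][:,:2]),np.percentile(z[m&(y>c[1]+.03)],97),np.percentile(z[m&(y<c[1]-.03)],97))
hsv=cv2.cvtColor(cv2.imread("pics/scene8.png"),cv2.COLOR_BGR2HSV)
m=(hsv[...,1]>190)&(hsv[...,0]>8)&(hsv[...,0]<20)&(np.abs(y-.08)<.13)&(np.abs(x-.449)<.12)&(z>.03)&(z<.08)
o=np.median(P[m],0);print("orange",m.sum(),o,"tray frame",T@(o-TC),N@(o-TC))
l=models.recognise("scene","lemon_pail");print([(r["point"],r["p"]) for r in l])
P0=cloud("scene",np.load("scene_d0.npy"));w=(slice(105,165),slice(255,305))
print("lemon depth change median",np.nanmedian(np.abs(P[w]-P0[w])))
ticket.close_job()
E
```

```text
rim (array([0.44215381, 0.29548031]), np.float64(0.06289220562878609)) 0.12835674763818034 0.1269581720560491
orange 127 [0.5337707  0.01540332 0.05870371] tray frame 0.07948625944992674 -0.07346324840264752
[([283.7, 136.1], 0.76)]
lemon depth change median 0.0021477518862935974
the job is handed in; nothing more can be done
```

The orange is in the tray, the empty pail stands upright beside it, and the job is handed in after about 24 s of the 48 s allowed.

I took the orange pail by its bail grip and leaned it over the tray's lip to about 111° (21° mouth-down), so the orange rolled out. I then swung the pail back and set it down within about a centimetre of where it started, using the wrist force to detect contact. The gripper then opened and rose clear.

**Last checks:**
- **Pail:** the rim is level, at 0.127 to 0.128 m on both sides. The pail is empty and nothing is touching it.
- **Orange:** it lies inside the tray near the far corner, at about (+0.08, −0.07) m in the tray frame.
- **Lemon pail and red balls:** the lemon pail's depth readings changed by a median of only 2 mm, about the calibration accuracy. The red balls looked unmoved in the last picture I viewed.
- **Forces:** the wrist force stayed under about 7 N in all readings.

**Disagreements:** the two cameras differed by about 4 mm in y, so I used their mean. On the final pictures only the scene camera was used for measuring. With the pail tipped, the recogniser missed the orange from the top camera because the arm hid it. It reported the orange from the scene camera with a confidence of 0.54.

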